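Load the battery pack into the sloped monitor and lock it

ROBOT

A 6-joint arm with a two-finger parallel gripper is mounted at the origin on the work surface. World frame = base frame: x ahead of the robot, y to its left, z up, the work surface at z = 0. Lengths are in mm, angles in degrees, forces in N, time in s.
With the tool pointing down it reaches from about 300 to 850 mm from the base axis. Payload 4.2 kg.
Tool frame: the origin (TCP) lies midway between the tips of the shut fingers; the grasp point (between the pads) lies 19 mm behind it; z points along the fingers, y is the line along which they close (so a half turn about z gives the same grasp; the last joint's range is limited). The gripper opens to 91 mm and grips with 3 to 60 N. Pads are 32 mm wide; open, the fingers measure 118 mm over their backs; the gripper's body (76 mm by 178 mm) begins 60 mm behind the grasp point.
Start: joints at [62.968, 18.312, 89.639, -0, 72.044, -1.146], TCP at [251.041, 517.321, 213.976] pointing down, gripper open.
Joint ranges: [-177.97, 177.97], [-48.28, 115.42], [12.27, 149.76], [-77.06, 257.06], [2.81, 150.46], [-146.56, 146.56]. Speed limits (degrees/s): [147.25, 147.25, 180, 180, 180, 180].

INTERFACE

Orientations are given as [roll, pitch, yaw] about the fixed x, y, z axes, in that order (R = Rz(yaw) Ry(pitch) Rx(roll)).
In Python, from workcell import env gives the robot as it stands.
- The arm moves only by the tool send_rows, never from a script. Its argument "steps" is a list that holds one entry, the list of rows, each a list of 5 numbers: the shift along the tool's x, y, z scaled (see below), then the turn about the tool's z scaled (see below), then the opening, from 0 (shut) to 1 (fully open). In form: [[[dx, dy, dz, yaw, fingers], ...]]. A call has 1 to 5 rows; each row shifts and turns the commanded pose from where the row before left it, along the tool's axes as they then stand; what a row does not reach is not made up. The controller multiplies each number of a shift by 0.04 m and each number of a turn by 0.12 rad. A row lasts 1/12 s, in which the tool goes at most 41.7 mm and 7.16 degrees, less where a joint would pass 70% of its speed; a pose out of reach is approached as far as the arm can. A call with a number of a shift or a turn outside -1 to 1 is refused whole. A call with a gripper value outside its range is refused whole. The fingers move at their own pace and stop on an object; "squeeze" is the grip in N (left out, the last holds). Time passes only in rows, so rows that do not move let the fingers close. It gives the time, the measured TCP pose, the force, the opening and the grip force at its end, in the units of the state.
- env.state(): the state, without advancing time (a new reading comes with each control period).
- env.grab_frame(name): name is "side" or "top" or "wrist"; returns a dict with "pixels" (384x512x3 uint8, red, green, blue), "depth" (384x512 float32, mm along the optical axis (not along the pixel's ray), 0 where there is no reading), "intrinsics" (3x3 intrinsics, pixels), "cam_to_world" (4x4, takes a point from camera to world coordinates). Camera axes: x right, y down, z forward; pixel columns grow to the right and rows downward; lengths in mm; the calibration is good to about 2 mm. A picture is of the moment at which its call begins.
- env.job_done(): hands the job in; it is judged then, once.
The state is a dict: "time_s": time; "qpos": joint angles; "qvel": joint speeds; "effort": joint torques, N m; "ee_pos": TCP position; "ee_rot": TCP orientation; "force": force on the tool from outside, world axes, zero at the start; "torque": the same for the moment, N m; "gripper_width": finger opening in mm; "gripper_force": force on a finger pad.
Only numpy, scipy, OpenCV 4.12 (cv2) and the standard library are available. Lean on these libraries where they do the work, as an engineer would, in place of code of your own. Each camera call takes 0.05 s, during which the arm holds its last target. There are 200 camera calls.

TASK

Put the blue battery pack, orange fin outward, into the pocket of the grey floating cradle in the sloping face of the white health monitor, its fin on the side away from the red lever's pivot; the cradle may sit a few millimetres to either side, so feel for it. Push the pack fully home against the stiff contact, flush with the face, then swing the red locking lever shut across it until it meets its stop, and let go. Leave the thermometer, the jar and the cup undisturbed.

Things in the scene. Friction and masses are not known exactly. Their poses are not given: they have to be found in the camera images.
- pack: Blue battery pack, loose, about 110 g, lying on its underside on the table: body 36 (x) by 56 (y) by 20 mm high, its lowest 4 mm stepped in 1.5 mm all round. On top an orange grip fin, 30 (x) by 12 (y) by 26 mm high (20 to 46 mm above the underside), centred at x = 0, y = -12 mm. Origin: centre of the underside; z points out through the fin.
- fin_top (a point): Centre of the top of the pack's orange fin: at (0, -12, 46) mm in the pack's frame.
- console: Sloping white face of the fixed monitor, tilted 30 degrees to the front. Origin: in the plane of the face, 66 mm above the table, at the middle of the recess in which the grey cradle (48 by 84 mm) floats, flush with the face. z: outward normal; x: up the slope; y: across, to the left of one who stands at the robot. Face: x -65 to 105, y -75 to 115 mm. A loaded pack's axes are parallel to these.
- lever (a joint): Red locking lever turning about the face's normal. 0 = shut against its stop, lying across the pack and pointing down the slope (console -x); it grows as it opens towards console +y (1.57 points along +y), to 1.9. It stays where left and starts open. Bar 12 mm wide, 70 mm from pivot to knob axis, 2 to 8 mm above the face: it cannot pass over a pack that stands proud.
- lever_knob (a point): Centre of the top of the lever's red knob, an upright cylinder 14 mm in diameter, that stands along the face's normal from 8 to 31 mm above the face, 70 mm from the pivot.
- lever_pivot (a point): Pivot of the lever in the plane of the face, at (30, 16, 0) mm in the console's frame.
- jar: Bystander: amber glass pill jar with a white cap, 48 mm in diameter, 62 mm high, standing. Origin: centre of the underside.
- cup: Bystander: blue ceramic espresso cup, 60 mm in diameter, 55 mm high, with a handle at its +y side. Origin: centre of the underside.
- thermometer: Bystander: silver thermometer in a clear hard plastic sleeve, 130 mm (x) by 22 mm (y) by 12 mm high, lying on the table. Origin: centre of the underside.
- pocket_floor (a point): Nominal centre of the pocket floor, 20 mm below the face. The real pocket lies up to 6 mm from here along console y, either way: not measured, it stays put. Pocket 38 (x) by 58 (y), 20 mm deep, chamfered 1.5 mm. Home: pack origin on the floor, pack body flush. A brass pad stands 6 mm up from the floor, yields only to a push of about 6 N, then stays down.
There are look-alikes about, which are no part of the job. There is more than one size of the pack; the job needs the smallest.

How it is judged (in metres and radians):
On the way, in this order (a step that is already met when the one before it is completed fails the run):
1. the pack is pushed fully home in the pocket while the lever is still open (z of pack in the frame of console below -0.0178 m and x of pack in the frame of console between -0.003 and 0.003 m and y of pack in the frame of console between -0.009 and 0.009 m and angle between the z axis of pack and the z axis of console, either way round below 0.06 rad and y of fin_top in the frame of console below 0 m and z of fin_top in the frame of console above 0.02 m and value of joint lever above 1 rad), for 0.2 s.
2. the lever is swung shut across the seated pack (z of pack in the frame of console below -0.0178 m and x of pack in the frame of console between -0.003 and 0.003 m and y of pack in the frame of console between -0.009 and 0.009 m and angle between the z axis of pack and the z axis of console, either way round below 0.06 rad and y of fin_top in the frame of console below 0 m and z of fin_top in the frame of console above 0.02 m and value of joint lever below 0.1 rad), for 0.2 s.
At the end, for the whole second after the job is handed in: The pack lies in the pocket the right way round (fin on the -y side, outward), its underside within 2.2 mm of the pocket floor, within 3 mm of the pocket's middle along the slope (9 mm across, as the cradle floats) and 0.06 rad of square, at rest; the lever is within 0.1 rad of shut (all of step 2 and linear speed of pack below 0.02 m/s); the robot touches nothing.
It fails at once if the jar is moved more than 25 mm (distance of jar from where it was at the start of the episode above 0.025 m).
It fails at once if the cup is moved more than 25 mm (distance of cup from where it was at the start of the episode above 0.025 m).
It fails at once if the thermometer is moved more than 25 mm (distance of thermometer from where it was at the start of the episode above 0.025 m).
It fails at once if the jar is tipped over (angle between jar's own z axis and vertical above 0.5 rad).
It fails at once if the cup is tipped over (angle between cup's own z axis and vertical above 0.5 rad).
It also fails if it takes over 58 s, if anything falls off the work surface, if the arm or the gripper's body presses on something with over 40 N, if the wrist force passes 120 N, or if a joint passes its speed limit or range.

## Working session

There is one attempt and no reset: what is moved stays moved. The work goes in short steps, Python scripts to look and compute and a tool call to move; the robot and the scene stay as the last step left them, time stands still between calls to the robot, and variables do not carry over. Pictures are saved under pics/ and viewed, at most 10 in all, crops included, and the job is handed in when it is done.

Besides the shell and the picture viewer there is one more tool, called after "Call:" in YAML: its name, and indented under it one key for each argument. send_rows: Moves the arm, as the interface text tells. Shifts and turns lie within -1 to 1; 1 stands for 0.04 m of shift or 0.12 rad of turn. Its arguments: {"type":"object","properties":{"steps":{"type":"array"},"squeeze":{"type":"number"}},"required":["steps"]}

```bash
mkdir -p pics; ls; python3 - <<'E'
from workcell import env
import cv2,numpy as np
for n in("side","top"):
    f=env.grab_frame(n); np.savez(f"pics/{n}0.npz",**f); cv2.imwrite(f"pics/{n}0.png",f["pixels"][...,::-1]); print(n,f["intrinsics"].tolist(),f["cam_to_world"].round(3).tolist())
s=env.state(); print(s)
a=cv2.imread("pics/top0.png");b=cv2.imread("pics/side0.png")
E
```

```text
pics
side [[401.5079199363208, 0.0, 253.02659254060663], [0.0, 401.5079199363208, 185.1233795267679], [0.0, 0.0, 1.0]] [[0.788, -0.466, 0.403, 160.796], [-0.616, -0.586, 0.527, -540.175], [-0.009, -0.663, -0.748, 815.041], [0.0, 0.0, 0.0, 1.0]]
top [[475.8655105858485, 0.0, 255.8130235975208], [0.0, 475.8655105858485, 187.32109121479687], [0.0, 0.0, 1.0]] [[-0.083, -0.974, 0.21, 273.6], [-0.997, 0.081, -0.017, -19.08], [-0.001, -0.211, -0.978, 1473.45], [0.0, 0.0, 0.0, 1.0]]
{'time_s': 0.1, 'qpos': array([ 6.29671723e+01,  1.83473000e+01,  8.96958539e+01, -1.98980687e-03,
        7.20428484e+01, -1.14636699e+00]), 'qvel': array([-0.00285256, -0.03119023, -0.11692474, -0.08344914, -0.13218474,
       -0.04302147]), 'effort': array([ 3.66651566e-04, -4.13331842e+01, -2.32511401e+01,  7.27952714e-02,
        4.21830732e-02, -3.45446176e-05]), 'ee_pos': array([250.86290098, 516.92766285, 213.23527658]), 'ee_rot': array([-1.79913977e+02,  1.70968324e-04,  1.54114154e+02]), 'force': array([-0.86424225,  0.37535113, -0.42816994]), 'torque': array([ 0.01603125,  0.05627389, -0.00176269]), 'gripper_force': 0.0, 'gripper_width': 91.1069543534112}
```

View pics/top0.png

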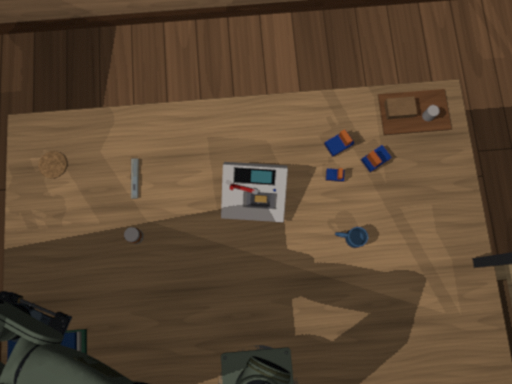

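View pics/side0.png

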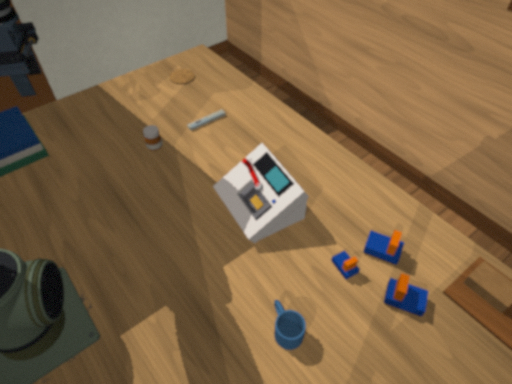

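Top view, candidates for the pack: blue/orange at (340,143), (377,158) and (336,175). The one at (336,175) is clearly the smallest, and the cup (356,237) is also blue. Console is at (255,192) with the red lever at (242,188), jar (132,235), thermometer (136,178). The side view shows the same small pack at (346,264), with the larger ones at (383,246) and (406,295).

```bash
cat > h.py <<'E'
import cv2,numpy as np
from workcell import env
def grab(n,tag):
    f=env.grab_frame(n); cv2.imwrite(f"pics/{n}{tag}.png",f["pixels"][...,::-1]); np.savez(f"pics/{n}{tag}.npz",**f); return f
def load(n,tag): return dict(np.load(f"pics/{n}{tag}.npz"))
def ray(f,u,v):
    d=f["cam_to_world"][:3,:3]@np.linalg.inv(f["intrinsics"])@np.array([u,v,1.]); return f["cam_to_world"][:3,3],d
def plane(f,u,v,z):
    o,d=ray(f,u,v); return o+d*(z-o[2])/d[2]
def two(f,p,g,q):
    o1,d1=ray(f,*p);o2,d2=ray(g,*q); t=np.linalg.lstsq(np.c_[d1,-d2],o2-o1,rcond=None)[0]
    a,b=o1+d1*t[0],o2+d2*t[1]; return (a+b)/2,np.linalg.norm(a-b)
def cloud(f,m):
    v,u=np.nonzero(m&(f["depth"]>0)); z=f["depth"][v,u]; K=f["intrinsics"]
    P=np.c_[(u-K[0,2])/K[0,0]*z,(v-K[1,2])/K[1,1]*z,z]; T=f["cam_to_world"]; return P@T[:3,:3].T+T[:3,3]
HUE=dict(orange=((5,120,80),(20,255,255)),blue=((108,140,40),(125,255,255)),red=((170,120,60),(180,255,255)),teal=((85,80,60),(100,255,255)))
def mask(f,c):
    h=cv2.cvtColor(f["pixels"],cv2.COLOR_RGB2HSV)
    m=cv2.inRange(h,*HUE[c])
    if c=="red": m|=cv2.inRange(h,(0,150,60),(4,255,255))
    return m
def blobs(m,amin=15):
    n,l,s,c=cv2.connectedComponentsWithStats(m); return [(i,s[i,4],c[i].round(1).tolist(),l==i) for i in range(1,n) if s[i,4]>=amin]
E
python3 - <<'E'
from h import *
np.set_printoptions(precision=1,suppress=True)
for n in("top","side"):
    f=load(n,0)
    for c in("orange","blue","red","teal"):
        for i,a,ce,m in blobs(mask(f,c)):
            P=cloud(f,m); print(n,c,a,ce,np.median(P,0),"zmax",P[:,2].max().round(1))
E
python3 - <<'E'
import cv2
a=cv2.imread("pics/top0.png");b=cv2.imread("pics/side0.png")
cv2.imwrite("pics/c0.png",cv2.hconcat([cv2.resize(a[130:240,210:410],None,fx=2,fy=2,interpolation=cv2.INTER_CUBIC)[:220],cv2.resize(b[230:340,250:450],None,fx=2,fy=2)[:220]]))
E
```

```text
top orange 7826 [405.5, 46.3] [1417.5 -882.8 -751.1] zmax 4.6
top orange 2836 [476.7, 55.9] [ 1336.5 -1238.5  -751.2] zmax -722.9
top orange 1994 [501.0, 42.2] [ 1424.3 -1365.3  -750.6] zmax -727.8
top orange 11552 [241.9, 57.3] [1426.7  -41.9 -752. ] zmax -3.0
top orange 4170 [136.9, 66.6] [1419.7  485.8 -752.4] zmax -2.7
top orange 2364 [412.7, 111.2] [ 798.8 -565.2    7.8] zmax 46.7
top orange 136 [345.1, 136.2] [ 717.  -334.4   61.5] zmax 70.9
top orange 613 [52.2, 164.3] [718.8 598.6   1.8] zmax 13.6
top orange 124 [373.5, 157.7] [ 640.  -413.1   61.8] zmax 71.7
top orange 57 [340.0, 172.2] [ 607.7 -307.3   44.4] zmax 50.5
top orange 74 [260.2, 198.3] [543.2 -53.3  53.3] zmax 64.1
top blue 233 [335.3, 145.1] [ 699.  -305.7   27. ] zmax 38.7
top blue 130 [382.7, 153.6] [ 659.5 -452.2   27.7] zmax 35.1
top blue 71 [367.7, 163.8] [ 630.3 -399.9   26.8] zmax 35.8
top blue 103 [331.4, 174.3] [ 608.2 -284.6   19.4] zmax 27.0
top blue 81 [68.1, 339.2] [181.8 526.   58.6] zmax 64.7
top red 67 [240.8, 187.7] [571.8   0.8  92.1] zmax 119.2
top teal 253 [260.9, 176.3] [600.4 -60.2 103.7] zmax 115.9
side orange 151673 [287.1, 200.5] [626.1  -2.9  -0.3] zmax 208.6
side orange 35 [442.2, 192.9] [1666.9  -96.7 -692. ] zmax -681.0
side orange 109 [256.1, 201.7] [543.6 -51.7  53.4] zmax 61.6
side blue 546 [380.3, 247.1] [ 697.  -313.2   28. ] zmax 32.3
side blue 211 [343.2, 263.8] [ 601.4 -284.7   19.9] zmax 24.4
side blue 703 [408.3, 298.9] [ 643.1 -440.4   28.1] zmax 32.3
side red 84 [251.2, 171.4] [572.    3.8  93. ] zmax 117.6
side teal 370 [276.5, 178.5] [600.8 -58.6 104.9] zmax 115.4
```

View pics/c0.png

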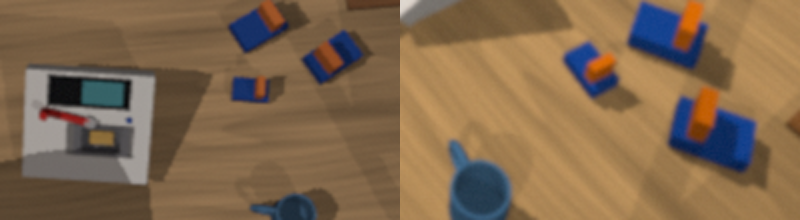

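Smallest pack: blue (331,174) plus orange (340,172) in the top view, at about (607,-295). Depth agrees: body top about 20, fin top about 46, against 28 and 66 for the larger ones. I move over the console first; it is on the way.

Call:
send_rows:
  steps:
    - [[-0.8, -0.6, -0.14, 0, 1], [-0.8, -0.6, -0.14, 0, 1], [-0.8, -0.6, -0.14, 0, 1], [-0.8, -0.6, -0.14, 0, 1], [-0.8, -0.6, -0.14, 0, 1]]

```text
time_s: 0.52
ee_pos: [342.8, 337.7, 241.8]
ee_rot: [-180.0, -0.0, 154.2]
force: [0.8, 0.1, -0.7]
gripper_width: 91.4
gripper_force: 0.0
```

Call:
send_rows:
  steps:
    - [[-0.8, -0.6, -0.14, 0, 1], [-0.8, -0.6, -0.14, 0, 1], [-0.8, -0.6, -0.14, 0, 1], [-0.8, -0.6, -0.14, 0, 1], [-0.8, -0.6, -0.14, 0, 1]]

```text
time_s: 0.93
ee_pos: [434.3, 159.7, 270.1]
ee_rot: [-180.0, -0.0, 154.1]
force: [1.2, 0.2, -0.3]
gripper_width: 91.2
gripper_force: 0.0
```

Call:
send_rows:
  steps:
    - [[-0.8, -0.6, -0.14, 0, 1], [-0.8, -0.6, -0.14, 0, 1], [-0.8, -0.6, -0.14, 0, 1], [-0.8, -0.6, -0.14, 0, 1], [-0.8, -0.6, -0.14, 0, 1]]

```text
time_s: 1.35
ee_pos: [526.0, -18.1, 297.9]
ee_rot: [180.0, -0.0, 154.1]
force: [0.3, 1.0, 0.9]
gripper_width: 91.3
gripper_force: 0.0
```

Call:
send_rows:
  steps:
    - [[0, 0, 0, 1, 1], [0, 0, 0, 1, 1], [0, 0, 0, 1, 1], [0, 0, 0, 1, 1], [0, 0, 0, 1, 1]]

```text
time_s: 1.77
ee_pos: [525.5, -16.3, 297.4]
ee_rot: [-179.9, -0.0, 119.4]
force: [-0.9, -0.8, 0.0]
gripper_width: 91.1
gripper_force: 0.0
```

Call:
send_rows:
  steps:
    - [[0, 0, 0, 1, 1], [0, 0, 0, 1, 1], [0, 0, 0, 1, 1], [0, 0, 0, 1, 1], [0, 0, 0, 1, 1]]

```text
time_s: 2.18
ee_pos: [525.4, -16.1, 297.4]
ee_rot: [-179.9, -0.0, 85.0]
force: [0.2, 0.3, -0.2]
gripper_width: 91.3
gripper_force: 0.0
```

Call:
send_rows:
  steps:
    - [[0, 0, 0, 1, 1], [0, 0, 0, 1, 1], [0, 0, 0, 1, 1], [0, 0, 0, 1, 1], [0, 0, 0, 1, 1]]

```text
time_s: 2.6
ee_pos: [525.4, -16.1, 297.4]
ee_rot: [-179.9, 0.0, 50.6]
force: [0.4, -0.1, -1.3]
gripper_width: 90.9
gripper_force: 0.0
```

Call:
send_rows:
  steps:
    - [[0, 0, 0, 1, 1], [0, 0, 0, 1, 1], [0, 0, 0, 1, 1], [0, 0, 0, 1, 1], [0, 0, 0, 1, 1]]

```text
time_s: 3.02
ee_pos: [525.4, -16.1, 297.4]
ee_rot: [-180.0, 0.1, 16.3]
force: [0.4, 0.3, 0.1]
gripper_width: 91.6
gripper_force: 0.0
```

Call:
send_rows:
  steps:
    - [[0, 0, 0, 1, 1], [0, 0, 0, 1, 1], [0, 0, 0, 0.4, 1], [0, 0, 0, 0, 1], [0, 0, 0, 0, 1]]

```text
time_s: 3.43
ee_pos: [525.5, -16.1, 297.6]
ee_rot: [-180.0, 0.0, 0.2]
force: [0.3, -0.5, 0.9]
gripper_width: 91.0
gripper_force: 0.0
```

```bash
python3 - <<'E'
from h import *
s=env.state(); print(s["time_s"],s["ee_pos"],s["ee_rot"],s["qpos"].round(1))
f=grab("wrist",1); print(f["cam_to_world"].round(3).tolist(),f["intrinsics"][0])
E
```

```text
3.4333 [525.52754948 -16.116071   297.60018817] [-1.79993753e+02  4.10601294e-02  1.86904432e-01] [-3.  11.4 87.1  0.  81.5 86.8]
[[0.003, -0.962, -0.273, 602.306], [-1.0, -0.003, -0.0, -15.62], [-0.001, 0.273, -0.962, 468.584], [0.0, 0.0, 0.0, 1.0]] [272.96615046   0.         251.04484325]
```

View pics/wrist1.png

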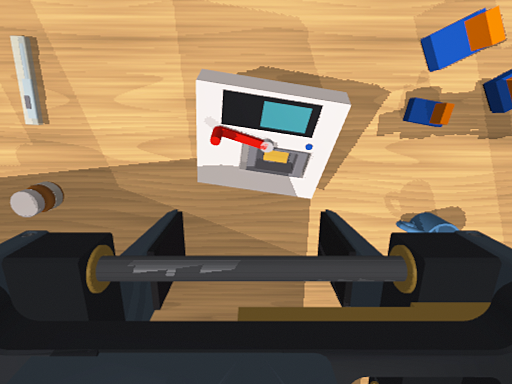

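The wrist view shows the console yawed clockwise: face corners (205,70), (350,103), (310,198), (197,180), lever pivot (267,147), knob (215,135), pocket with brass pad near (277,157). The small pack is at (428,110), fin to the right. Next I measure the console frame and pocket.

```bash
cat > con.py <<'E'
from h import *
np.set_printoptions(precision=3,suppress=True)
def fit(f,box):
    v0,v1,u0,u1=box; m=np.zeros((384,512),bool); m[v0:v1,u0:u1]=1; m&=f["depth"]>0
    V,U=np.nonzero(m); P=cloud(f,m)
    hsv=cv2.cvtColor(f["pixels"],cv2.COLOR_RGB2HSV)[V,U]
    w=(hsv[:,1]<40)&(hsv[:,2]>150)&(P[:,2]>30); Q=P[w]
    for k in range(8):
        c=Q.mean(0); n=np.linalg.svd(Q-c,full_matrices=False)[2][2]; n*=np.sign(n[2]); d=(P-c)@n
        Q=P[w&(abs(d)<(8 if k<3 else 2))]
    return P,V,U,hsv,c,n,d
E
python3 - <<'E'
from con import *
f=load("wrist",1)
P,V,U,hsv,c,n,d=fit(f,(60,205,190,360))
print("n",n,"tilt",np.degrees(np.arccos(n[2])),"az",np.degrees(np.arctan2(-n[1],-n[0])))
y=np.cross(n,[-n[0]*0,0,0]) if 0 else np.cross([0,0,1.],n)*-1; y/=np.linalg.norm(y)
if y[1]<0:y=-y
x=np.cross(y,n); print("x",x,"y",y)
on=(abs(d)<3)&(P[:,2]>20); F=np.c_[(P-c)@x,(P-c)@y]
r=cv2.minAreaRect(F[on].astype(np.float32)); print(r,on.sum())
print("pct",np.percentile(F[on],[0.3,99.7],axis=0))
E
```

```text
n [-0.495  0.073  0.866] tilt 30.052716846628563 az -8.391311821276568
x [ 0.856 -0.126  0.501] y [ 0.146  0.989 -0.   ]
((-3.616119384765625, -3.0725936889648438), (171.6336212158203, 190.40061950683594), 0.0283321812748909) 11967
pct [[-88.026 -97.569]
 [ 81.602  91.416]]
```

```bash
cat >> con.py <<'E'
def frame(f,box):
    P,V,U,hsv,c,n,d=fit(f,box); y=np.cross(n,[0,0,1.]);y/=np.linalg.norm(y); y*=np.sign(y[1]); x=np.cross(y,n)
    on=(abs(d)<3)&(P[:,2]>20); F=np.c_[(P-c)@x,(P-c)@y]
    r=cv2.minAreaRect(F[on].astype(np.float32))[0]
    o=c+x*(r[0]-20)+y*(r[1]-20); R=np.c_[x,y,n]; return o,R,P,V,U,hsv
E
python3 - <<'E'
from con import *
f=load("wrist",1); g=load("top",0); s=load("side",0)
o,R,P,V,U,hsv=frame(f,(60,205,190,360)); np.savez("con.npz",o=o,R=R); print("origin",o)
L=(P-o)@R
k=(abs(L[:,0])<45)&(abs(L[:,1])<50)
fl=k&(L[:,2]<-8); print("floor",fl.sum(),np.percentile(L[fl],[1,50,99],axis=0))
img=np.zeros((110,110),np.int32)-99
for a in range(-26,27,4):
    row=[]
    for b in range(-44,45,4):
        q=(abs(L[:,0]-a)<2)&(abs(L[:,1]-b)<2); row.append("%4.0f"%np.median(L[q,2]) if q.any() else "   .")
    print("%4d"%a,"".join(row))
for n,F in(("wrist",f),("top",g),("side",s)):
    b=[q for q in blobs(mask(F,"red")) ]
    for q in b:
        C=(cloud(F,q[3])-o)@R; 
        if abs(np.median(C[:,0]))<120: print(n,"red",q[2],np.median(C,0),"kn",np.median(C[C[:,2]>24],0),(C[:,2]>24).sum())
    for q in blobs(mask(F,"orange")):
        C=cloud(F,q[3])
        md=np.median(C,0)
        if abs(md[0]-607)<25 and abs(md[1]+305)<30:
            t=C[C[:,2]>C[:,2].max()-8]; print(n,"fin",q[2],md,C[:,2].max(),t.mean(0))
    for q in blobs(mask(F,"blue")):
        C=cloud(F,q[3]);md=np.median(C,0)
        if abs(md[0]-607)<25 and abs(md[1]+285)<40: 
            print(n,"blue",q[2],md); t=C[abs(C[:,2]-20)<4]; print(cv2.minAreaRect(t[:,:2].astype(np.float32)),len(t))
E
```

```text
origin [536.736 -50.161  66.199]
floor 824 [[-25.495 -49.928 -33.407]
 [-10.266   0.689 -15.713]
 [  9.121  49.403  -8.491]]
 -26   -0   0  -0   0  -0  -0  -0  -0  -1  -0  -1   0  -1   0  -1  -1  -1  -0  -0  -0   0  -4  -9
 -22    1   0  -0   0   0  -0   0  -1  -0  -1  -0  -1  -1  -0  -0  -1  -0   0   0  -0  -0 -20 -23
 -18    0   1  -0 -10 -11 -12 -11 -11 -12 -12 -12 -10 -14 -10 -12 -11 -12 -11  -1  -1   0 -24 -24
 -14    0  -0  -0  -1 -20 -20 -19 -20 -19   . -20   . -20 -20 -20 -20 -21 -20  -0  -0  -0 -25 -27
 -10   -0   0   0  -8 -20 -20 -15 -14 -14 -14 -15 -14 -14 -14 -14 -20 -20 -20  -0  -0   1   0 -29
  -6   -0   0   0  -3 -20 -20 -15 -13 -14 -14 -15 -14 -14 -14 -14 -15 -20 -20   0   0  -0 -30 -31
  -2    1   0  -0  -5 -20 -20 -14 -14 -14 -14 -14 -14 -14 -14 -14 -15 -20 -20  -0   0  -0 -33 -33
   2    1   1   0  -5 -20 -20 -17 -14 -14 -14 -15 -14 -14 -14 -14 -15 -20 -20  -0   0   1  -1   .
   6   -1  -0  -0  -2 -19 -20 -14 -14 -14 -14 -14 -14 -14 -14 -14 -13 -19   .  -0  -0  -0  -0   .
  10    0  -0   0  -1   .   . -14 -15 -14 -14 -14 -14 -13   .   .   .   .   .  -0  -0  -0  -0
[... 499 characters left out ...]
 [ 609.396 -280.583   19.743]
((607.7996215820312, -293.4617004394531), (55.049476623535156, 34.94443893432617), 79.88232421875) 539
top red [240.8, 187.7] [38.143 55.979  8.772] kn [45.78  83.938 29.366] 10
top fin [340.0, 172.2] [ 607.746 -307.337   44.423] 50.50784156637155 [ 606.326 -306.393   45.766]
top blue [331.4, 174.3] [ 608.181 -284.624   19.425]
((608.4906005859375, -284.89434814453125), (29.11995506286621, 33.40768814086914), 82.4996109008789) 69
side red [251.2, 171.4] [39.18  58.695  8.419] kn [44.416 82.8   30.27 ] 14
side blue [343.2, 263.8] [ 601.353 -284.733   19.86 ]
((605.4660034179688, -295.8374938964844), (55.332359313964844, 34.294403076171875), 79.20703887939453) 186
```

Face fit 171.6×190.4 mm, tilt 30.05° and origin height 66.2 all match. Console yaw is -8.4°. Pack is at (607,-294.5) with yaw about -10.3°, fin centre near (605,-306), and the lever stands at about 1.8 rad. I move above the pack and check from close by.

Call:
send_rows:
  steps:
    - [[0.235, 0.905, 0.375, 0, 1], [0.235, 0.905, 0.375, 0, 1], [0.235, 0.905, 0.375, 0, 1], [0.235, 0.905, 0.375, 0, 1], [0.235, 0.905, 0.375, 0, 1]]

```text
time_s: 3.9
ee_pos: [573.2, -198.7, 222.2]
ee_rot: [-180.0, -0.0, 0.2]
force: [0.7, 0.0, 0.1]
gripper_width: 91.3
gripper_force: 0.0
```

Call:
send_rows:
  steps:
    - [[0.235, 0.905, 0.375, 0, 0.6], [0.235, 0.905, 0.375, 0, 0.6], [0.235, 0.905, 0.375, 0, 0.6], [0, 0, 0, 0.75, 0.6], [0, 0, 0, 0.75, 0.6]]

```text
time_s: 4.32
ee_pos: [600.8, -307.7, 175.2]
ee_rot: [-179.9, 0.2, -10.6]
force: [-0.0, 0.8, -0.1]
gripper_width: 61.0
gripper_force: 0.0
```

Call:
send_rows:
  steps:
    - [[0, 0, 0, 0, 0.6], [0, 0, 0, 0, 0.6]]

```text
time_s: 4.48
ee_pos: [601.4, -305.6, 177.7]
ee_rot: [-180.0, 0.0, -10.1]
force: [-0.4, 0.6, -0.6]
gripper_width: 54.8
gripper_force: 0.0
```

```bash
python3 - <<'E'
from con import *
s=env.state(); print(s["time_s"],s["ee_pos"],s["ee_rot"],s["qpos"].round(1))
f=grab("wrist",2)
m=mask(f,"blue")
for q in blobs(m,80):
    C=cloud(f,q[3]); t=C[abs(C[:,2]-20)<3]; print(q[1:3],np.median(C,0),len(t),cv2.minAreaRect(t[:,:2].astype(np.float32)) if len(t)>9 else "")
h=cv2.cvtColor(f["pixels"],cv2.COLOR_RGB2HSV); o=cv2.inRange(h,(5,190,120),(18,255,255))
for q in blobs(o,80):
    C=cloud(f,q[3]); t=C[abs(C[:,2]-46)<3]; print("or",q[1:3],np.median(C,0),len(t),cv2.minAreaRect(t[:,:2].astype(np.float32)) if len(t)>9 else "")
# pocket finer from wrist1
g=load("wrist",1);o,R,P,V,U,hs=frame(g,(60,205,190,360)); L=(P-o)@R
k=(L[:,0]>-12)&(L[:,0]<6)&(abs(L[:,1])<40)
fl=L[k&(L[:,2]<-18)]; print("floor y",fl[:,1].min(),fl[:,1].max()); k2=(abs(L[:,2])<1.5)&(L[:,0]>-12)&(L[:,0]<6)&(abs(L[:,1])<45)
r=L[k2]; print("rim",r[r[:,1]<0][:,1].max(),r[r[:,1]>0][:,1].min())
k3=(abs(L[:,1])<20); fl=L[k3&(L[:,2]<-18)]; r=L[k3&(abs(L[:,2])<1)]; print("x rim",r[r[:,0]<0][:,0].max(),r[(r[:,0]>0)&(r[:,0]<40)][:,0].min(),fl[:,0].min())
E
```

```text
4.4833 [ 601.368 -305.633  177.661] [-179.983    0.023  -10.053] [-27.9  28.6  78.5   0.   73.   72.1]
(np.int32(2524), [241.2, 89.2]) [ 705.478 -309.421   28.619] 0 
(np.int32(2470), [352.8, 117.4]) [ 655.38  -437.901   28.421] 89 ((658.7913818359375, -409.7138366699219), (41.531829833984375, 91.02507019042969), 61.82706069946289)
(np.int32(1008), [238.3, 174.8]) [ 610.734 -288.052   20.143] 959 ((608.3096923828125, -294.5702819824219), (54.81972885131836, 36.301273345947266), 79.9285659790039)
or (np.int32(132), [254.8, 78.4]) [ 711.006 -327.855   52.16 ] 25 ((711.2601928710938, -328.6107482910156), (43.66123962402344, 12.224279403686523), 43.289737701416016)
or (np.int32(842), [346.9, 132.8]) [ 643.386 -412.327   65.261] 24 ((639.521240234375, -406.9928283691406), (45.3112678527832, 14.450723648071289), 9.364141464233398)
floor y -31.138571664292513 25.902540162575065
rim -31.221375008327556 27.005018606128782
x rim -18.80066330263225 19.715641173136753 -103.17385717398497
```

View pics/wrist2.png

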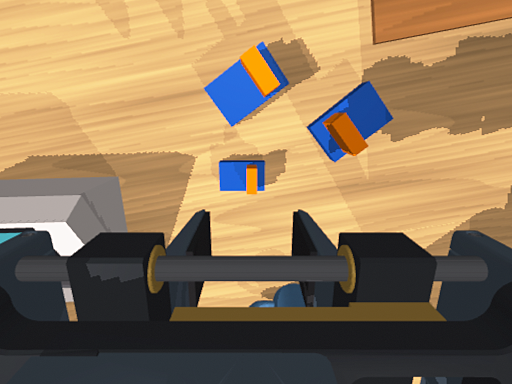

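The chosen pack stands alone: blue at (238,175), fin at (252,180), well clear of the larger ones at (245,85) and (350,122). Pack centre (608.3,-294.6), yaw -10.1°, body 55×36, confirmed. Pocket y is about -2.3 mm. I descend and grip near the -x side of the fin.

Call:
send_rows:
  steps:
    - [[0.03, 0, 0.9, 0, 0.6], [0, 0, 0.9, 0, 0.6], [0, 0, 0.9, 0, 0.4], [0, 0, 0.7, 0, 0.4], [0, 0, 0.3, 0, 0.4]]

```text
time_s: 4.95
ee_pos: [600.3, -303.8, 26.0]
ee_rot: [-179.9, 0.4, -10.0]
force: [-1.2, -0.5, 0.5]
gripper_width: 38.6
gripper_force: 0.0
```

Call:
send_rows:
  steps:
    - [[0, 0, 0, 0, 0.4], [0, 0, 0, 0, 0.05], [0, 0, 0, 0, 0.05], [0, 0, 0, 0, 0.05], [0, 0, 0, 0, 0.05]]
  squeeze: 8

```text
time_s: 5.37
ee_pos: [603.8, -306.4, 32.1]
ee_rot: [179.9, -0.2, -10.2]
force: [0.0, -0.6, 0.2]
gripper_width: 12.6
gripper_force: 0.0
```

Call:
send_rows:
  steps:
    - [[0, 0, 0, 0, 0.05], [0, 0, 0, 0, 0.05]]

```text
time_s: 5.53
ee_pos: [603.7, -306.3, 32.0]
ee_rot: [179.9, -0.2, -10.2]
force: [-1.1, 0.4, 6.3]
gripper_width: 12.1
gripper_force: 8.0
```

Call:
send_rows:
  steps:
    - [[0, 0, -0.5, 0, 0.05], [0, 0, -1, 0, 0.05], [0, 0, -1, 0, 0.05], [0, 0, -1, 0, 0.05], [0, 0, 0, 0, 0.05]]

```text
time_s: 5.95
ee_pos: [606.8, -308.0, 180.0]
ee_rot: [179.7, -1.0, -10.2]
force: [1.2, -0.1, -0.5]
gripper_width: 11.9
gripper_force: 8.0
```

Call:
send_rows:
  steps:
    - [[0, 0, 0, 0, 0.05], [0, 0, 0, 0, 0.05]]

```text
time_s: 6.12
ee_pos: [601.9, -305.5, 169.3]
ee_rot: [-180.0, 0.1, -10.2]
force: [-0.4, 0.7, -1.7]
gripper_width: 11.9
gripper_force: 8.0
```

```bash
python3 - <<'E'
from con import *
s=env.state(); print(s["time_s"],s["ee_pos"],s["ee_rot"],s["force"],s["gripper_width"])
f=grab("wrist",3);c=grab("side",3)
for n,f in(("w",f),("s",c)):
  for q in blobs(mask(f,"blue"),60):
    C=cloud(f,q[3]); md=np.median(C,0)
    if md[2]<60: continue
    cc=C.mean(0); nn=np.linalg.svd(C-cc,full_matrices=False)[2][2]; print(n,q[1:3],md,nn*np.sign(nn[2]))
E
```

```text
6.1167 [ 601.919 -305.464  169.297] [-179.971    0.075  -10.209] [-0.392  0.71  -1.692] 11.905553683569563
w (np.int32(1736), [224.4, 208.7]) [ 619.278 -284.567  157.292] [-0.968 -0.082  0.237]
```

```bash
python3 - <<'E'
from con import *
f=load("wrist",3)
a=cv2.imread("pics/wrist3.png")[120:320,150:350];b=cv2.imread("pics/side3.png")[130:330,250:450]
cv2.imwrite("pics/c3.png",cv2.resize(cv2.hconcat([a,b]),None,fx=2,fy=2))
m=mask(f,"blue")>0; C=cloud(f,m); V,U=np.nonzero(m&(f["depth"]>0))
for v in range(170,250,5):
    q=(V==v)&(abs(U-225)<25); 
    if q.any(): print(v,C[q].mean(0),U[q].min(),U[q].max())
E
```

```text
195 [ 625.193 -289.793  147.064] 201 249
200 [ 624.42  -290.696  157.469] 201 249
205 [ 621.321 -287.104  157.491] 201 241
210 [ 618.053 -285.643  158.218] 201 241
215 [ 614.888 -280.645  157.566] 201 227
220 [ 611.39  -278.793  157.669] 201 224
225 [ 607.723 -277.235  157.588] 201 222
230 [ 604.141 -275.339  157.662] 201 219
```

View pics/c3.png

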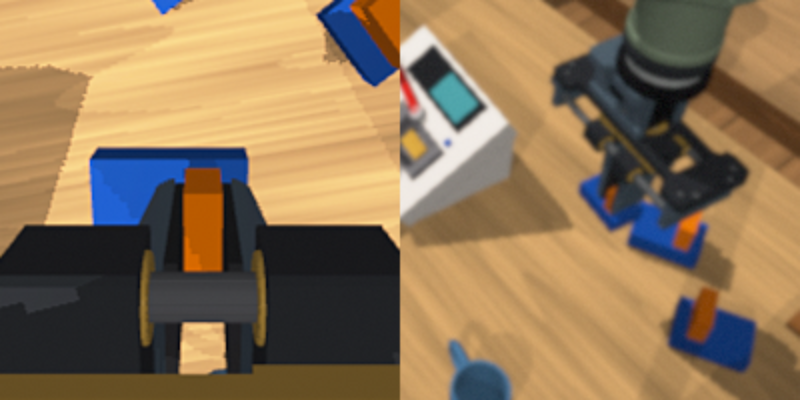

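The crop shows the pack held level by the fin, body top 11.7 mm below the TCP. The tool can't tilt, so I turn the pack 30° in the grip by dragging its lower -x side against the console's top back edge.

Call:
send_rows:
  steps:
    - [[0, 0, 0, -0.26, 0.05], [0.07, -0.93, 0, 0, 0.05], [0.07, -0.93, 0, 0, 0.05], [0.07, -0.93, 0, 0, 0.05], [0.07, -0.93, 0, 0, 0.05]]

```text
time_s: 6.63
ee_pos: [634.6, -158.7, 167.6]
ee_rot: [-180.0, 0.2, -8.5]
force: [0.9, 0.7, -0.9]
gripper_width: 11.9
gripper_force: 8.0
```

Call:
send_rows:
  steps:
    - [[0.07, -0.93, 0, 0, 0.05], [0.06, -0.93, 0, 0, 0.05], [0, 0, 0, 0, 0.05], [0, 0, 0, 0, 0.05]]

```text
time_s: 6.97
ee_pos: [651.0, -85.2, 167.8]
ee_rot: [180.0, 0.2, -8.2]
force: [-0.6, -1.3, -1.3]
gripper_width: 12.1
gripper_force: 8.0
```

```bash
cat >> con.py <<'E'
def rep():
    s=env.state(); z=np.load("con.npz"); o,R=z["o"],z["R"]; ex=np.r_[R[:2,0]/np.linalg.norm(R[:2,0]),0]; d=s["ee_pos"]-o
    print("t",s["time_s"],"h,y,z",[round(float(q),1) for q in(d@ex,d@R[:,1],s["ee_pos"][2])],"con",d@R,"yaw",s["ee_rot"][2].round(2),"F",s["force"]@ex,s["force"]@R[:,1],s["force"][2],"w",s["gripper_width"].round(1))
E
python3 - <<'E'
from con import *
rep()
f=load("side",0);z=np.load("con.npz"); o,R=z["o"],z["R"]; print(np.degrees(np.arctan2(R[1,1],R[0,1]))-90)
m=np.zeros((384,512),bool); m[140:245,210:315]=1; C=cloud(f,m); L=(C-o)
ex=np.r_[R[:2,0]/np.linalg.norm(R[:2,0]),0]; h=L@ex; y=L@R[:,1]
k=(abs(y+75)<5)&(C[:,2]>5)
for a in range(10,125,12):
    q=k&(abs(C[:,2]-a)<3); print(a,q.sum(),h[q].max() if q.any() else "")
E
```

```text
Traceback (most recent call last):
  File "con.py", line 19, in rep
    print("t",s["time_s"],"h,y,z",[round(float(q),1) for q in(d@ex,d@R[:,1],s["ee_pos"][2])],"con",d@R,"yaw",s["ee_rot"][2].round(2),"F",s["force"]@ex,s["force"]@R[:,1],s["force"][2],"w",s["gripper_width"].round(1))
                                                                                                                                                                                           ^^^^^^^^^^^^^^^^^^^^^^^^
AttributeError: 'float' object has no attribute 'round'
```

```bash
sed -i 's/s\["gripper_width"\].round(1)/round(s["gripper_width"],1)/' con.py
python3 - <<'E'
from con import *
rep()
f=load("side",0);z=np.load("con.npz"); o,R=z["o"],z["R"]; print(np.degrees(np.arctan2(R[1,1],R[0,1]))-90)
m=np.zeros((384,512),bool); m[140:245,210:315]=1; C=cloud(f,m); L=(C-o)
ex=np.r_[R[:2,0]/np.linalg.norm(R[:2,0]),0]; h=L@ex; y=L@R[:,1]
k=(abs(y+75)<5)&(C[:,2]>5)
for a in range(10,125,12):
    q=k&(abs(C[:,2]-a)<3); print(a,q.sum(),h[q].max().round(1) if q.any() else "")
E
```

```text
t 6.9667 h,y,z [118.1, -17.9, 167.8] con [153.131 -17.947  28.829] yaw -8.21 F -0.363627374064968 -1.3621454095696532 -1.3318320845963845 w 12.1
-8.39131182127656
10 25 104.9
22 42 106.2
34 54 104.6
46 63 104.6
58 52 100.0
70 56 104.5
82 46 96.5
94 44 104.9
106 25 97.3
118 9 92.0
```

Call:
send_rows:
  steps:
    - [[0, 0, 0.77, 0, 0.05], [0, 0, 0, 0, 0.05], [0, 0, 0, 0, 0.05], [-0.1, 0, 0, 0, 0.05], [-0.1, 0, 0, 0, 0.05]]
  squeeze: 8

```text
time_s: 7.38
ee_pos: [643.8, -87.1, 140.0]
ee_rot: [180.0, -0.1, -8.5]
force: [0.9, 0.3, -0.6]
gripper_width: 11.9
gripper_force: 8.0
```

Call:
send_rows:
  steps:
    - [[-0.07, 0, 0, 0, 0.05], [-0.07, 0, 0, 0, 0.05], [-0.07, 0, 0, 0, 0.05], [0, 0, 0, 0, 0.05]]

```text
time_s: 7.72
ee_pos: [636.5, -85.8, 141.3]
ee_rot: [179.9, -0.3, -8.4]
force: [4.2, -2.9, 5.2]
gripper_width: 11.8
gripper_force: 8.0
```

Call:
send_rows:
  steps:
    - [[-0.07, 0, 0, 0, 0.05], [-0.07, 0, 0, 0, 0.05], [0, 0, 0, 0, 0.05]]

```text
time_s: 7.97
ee_pos: [630.6, -84.6, 140.8]
ee_rot: [180.0, -0.2, -8.4]
force: [2.2, -2.0, 4.2]
gripper_width: 11.7
gripper_force: 8.0
```

```bash
cat >> con.py <<'E'
def packtop(f):
    z=np.load("con.npz"); o,R=z["o"],z["R"]; T=env.state()["ee_pos"]
    C=cloud(f,(mask(f,"blue")>0)); C=C[np.linalg.norm(C-T,axis=1)<60]
    Q=C
    rng=np.random.default_rng(0); best=None
    for _ in range(200):
        a=C[rng.choice(len(C),3)]; n=np.cross(a[1]-a[0],a[2]-a[0]); n/=np.linalg.norm(n)+1e-9
        k=abs((C-a[0])@n)<1
        if abs(n[2])>0.6 and (best is None or k.sum()>best.sum()): best=k
    Q=C[best]; c=Q.mean(0); n=np.linalg.svd(Q-c,full_matrices=False)[2][2]; n*=np.sign(n[2]); nl=R.T@n
    W=(Q-o)@R
    print("pts",len(Q),"of",len(C),"tilt vs console deg: about y %.1f about x %.1f"%(np.degrees(np.arctan2(nl[0],nl[2])),np.degrees(np.arctan2(-nl[1],nl[2]))),"dist TCP above top",(T-c)@n,"con min/max",W.min(0),W.max(0))
E
python3 - <<'E'
from con import *
rep(); packtop(grab("wrist",4))
E
```

```text
t 7.9667 h,y,z [97.9, -20.3, 140.8] con [122.098 -20.327  15.499] yaw -8.42 F 2.420444768868894 -1.6539013214740939 4.202574021103248 w 11.7
pts 1735 of 2734 tilt vs console deg: about y 14.5 about x -0.1 dist TCP above top 11.700268019874429 con min/max [110.389 -35.747  -3.395] [144.076  19.819   6.682]
```

Call:
send_rows:
  steps:
    - [[-0.07, 0, 0, 0, 0.05], [-0.07, 0, 0, 0, 0.05], [-0.03, 0, 0, 0, 0.05], [0, 0, 0, 0, 0.05]]

```text
time_s: 8.35
ee_pos: [622.7, -83.0, 139.3]
ee_rot: [-180.0, 0.0, -8.4]
force: [1.6, -2.0, 2.7]
gripper_width: 12.0
gripper_force: 8.0
```

```bash
python3 - <<'E'
from con import *
rep(); packtop(grab("wrist",5))
E
```

```text
t 8.35 h,y,z [89.8, -19.9, 139.3] con [114.364 -19.94   18.266] yaw -8.42 F 1.8737819280182968 -1.741004271184518 2.6641770778815355 w 12.0
pts 1858 of 3132 tilt vs console deg: about y 3.5 about x -0.0 dist TCP above top 12.546756073939862 con min/max [104.589 -35.337   2.741] [142.469  20.379   6.747]
```

Call:
send_rows:
  steps:
    - [[-0.05, 0, 0, 0, 0.05], [-0.03, 0, 0, 0, 0.05], [0, 0, 0, 0, 0.05]]

```text
time_s: 8.65
ee_pos: [619.6, -82.5, 138.8]
ee_rot: [-180.0, 0.0, -8.4]
force: [2.6, -1.6, 2.2]
gripper_width: 11.8
gripper_force: 8.0
```

```bash
python3 - <<'E'
from con import *
rep(); packtop(grab("wrist",6))
E
```

```text
t 8.65 h,y,z [86.7, -19.9, 138.8] con [111.458 -19.885  19.431] yaw -8.42 F 2.7885749995265376 -1.1631468096930524 2.1642974432436772 w 11.8
pts 1851 of 3288 tilt vs console deg: about y -0.7 about x 0.0 dist TCP above top 13.415388506367382 con min/max [103.969 -35.285   5.101] [141.634  20.172   7.143]
```

Pack is now aligned with the face (0.7°). I lift it along the normal and carry it down-slope to hover over the pocket.

Call:
send_rows:
  steps:
    - [[-0.14, 0, -0.295, 0, 0.05], [-0.14, 0, -0.295, 0, 0.05], [-0.677, -0.033, 0.39, 0, 0.05], [-0.677, -0.033, 0.39, 0, 0.05], [-0.677, -0.033, 0.39, 0, 0.05]]

```text
time_s: 9.12
ee_pos: [526.2, -64.7, 115.8]
ee_rot: [-180.0, 0.2, -8.4]
force: [-0.2, 0.1, -1.3]
gripper_width: 11.9
gripper_force: 8.0
```

Call:
send_rows:
  steps:
    - [[-0.677, -0.033, 0.39, 0, 0.05], [0, 0, 0, 0, 0.05], [0, 0, 0, 0, 0.05]]

```text
time_s: 9.37
ee_pos: [498.5, -59.2, 99.7]
ee_rot: [-180.0, 0.3, -8.4]
force: [0.4, -0.7, -0.0]
gripper_width: 12.0
gripper_force: 8.0
```

```bash
python3 - <<'E'
from con import *
rep(); packtop(grab("wrist",7))
E
```

```text
t 9.3667 h,y,z [-36.5, -14.5, 99.7] con [-14.792 -14.534  47.289] yaw -8.41 F 0.45025641659309584 -0.6188826471308935 -0.03487889106266162 w 12.0
pts 1821 of 3229 tilt vs console deg: about y -2.2 about x 0.1 dist TCP above top 13.22525425766279 con min/max [-21.    -30.097  32.402] [16.748 25.588 35.55 ]
```

Call:
send_rows:
  steps:
    - [[0.17, 0, 0.19, 0, 0.05], [0.03, 0, 0.06, 0, 0.05], [0, 0, 0, 0, 0.05], [0, 0, 0, 0, 0.05]]

```text
time_s: 9.75
ee_pos: [510.3, -61.6, 90.3]
ee_rot: [180.0, 0.1, -8.4]
force: [-4.5, -0.7, 3.1]
gripper_width: 12.2
gripper_force: 8.0
```

```bash
python3 - <<'E'
from con import *
rep(); packtop(grab("wrist",8))
E
```

```text
t 9.75 h,y,z [-24.5, -15.2, 90.3] con [ -9.104 -15.153  33.13 ] yaw -8.41 F -4.311149747900004 -1.3520012616675832 3.0810585141858255 w 12.2
pts 1744 of 3345 tilt vs console deg: about y -5.7 about x 2.0 dist TCP above top 13.423963213973968 con min/max [-15.462 -30.089  18.993] [21.879 25.614 24.674]
```

Call:
send_rows:
  steps:
    - [[-0.05, 0, -0.1, 0, 0.05], [-0.085, 0, 0.05, 0, 0.05], [0, 0, 0, 0, 0.05], [0, 0, 0, 0, 0.05], [0, 0, 0, 0, 0.05]]

```text
time_s: 10.22
ee_pos: [505.5, -60.3, 92.4]
ee_rot: [-180.0, -0.1, -8.4]
force: [0.4, -0.2, -2.1]
gripper_width: 11.7
gripper_force: 8.0
```

```bash
python3 - <<'E'
from con import *
rep(); packtop(grab("wrist",9))
E
```

```text
t 10.2167 h,y,z [-29.4, -14.6, 92.4] con [-12.337 -14.575  37.441] yaw -8.43 F 0.46519052428944285 -0.1477728002794547 -2.1343436957156037 w 11.7
pts 1728 of 3200 tilt vs console deg: about y -4.9 about x -0.1 dist TCP above top 13.453003609543188 con min/max [-18.252 -30.159  22.664] [18.677 25.447 27.406]
```

Call:
send_rows:
  steps:
    - [[-0.03, 0, 0.02, 0, 0.05], [0.03, 0, 0.05, 0, 0.05], [0.03, 0, 0.05, 0, 0.05], [0, 0, 0, 0, 0.05], [0, 0, 0, 0, 0.05]]

```text
time_s: 10.68
ee_pos: [506.2, -60.5, 87.3]
ee_rot: [-180.0, 0.0, -8.4]
force: [0.4, -0.3, -2.0]
gripper_width: 11.8
gripper_force: 8.0
```

```bash
python3 - <<'E'
from con import *
rep(); packtop(grab("wrist",10))
E
```

```text
t 10.6833 h,y,z [-28.7, -14.7, 87.3] con [-14.284 -14.713  32.643] yaw -8.43 F 0.39740321114430444 -0.2766117101994722 -1.9579949018782825 w 11.8
pts 1720 of 3210 tilt vs console deg: about y -4.8 about x -0.1 dist TCP above top 13.522408458905756 con min/max [-20.248 -30.311  17.879] [16.414 25.275 22.482]
```

Call:
send_rows:
  steps:
    - [[0.04, 0, 0.065, 0, 0.05], [0.04, 0, 0.065, 0, 0.05], [0, 0, 0, 0, 0.05], [0, 0, 0, 0, 0.05]]

```text
time_s: 11.07
ee_pos: [509.4, -61.0, 82.1]
ee_rot: [-180.0, 0.0, -8.4]
force: [0.2, 0.6, -1.2]
gripper_width: 12.0
gripper_force: 8.0
```

```bash
python3 - <<'E'
from con import *
rep(); packtop(grab("wrist",11))
E
```

```text
t 11.0667 h,y,z [-25.5, -14.7, 82.1] con [-14.071 -14.73   26.516] yaw -8.42 F 0.151184781468855 0.6589371833017045 -1.2007391478790608 w 12.0
pts 1710 of 3175 tilt vs console deg: about y -4.5 about x -0.2 dist TCP above top 13.46302815739446 con min/max [-19.657 -30.383  12.021] [16.665 25.503 16.314]
```

Underside is inside the pocket without force (top at 14 mm). I continue.

Call:
send_rows:
  steps:
    - [[0.04, 0, 0.065, 0, 0.05], [0.04, 0, 0.065, 0, 0.05], [0.02, 0, 0.03, 0, 0.05], [0, 0, 0, 0, 0.05], [0, 0, 0, 0, 0.05]]

```text
time_s: 11.53
ee_pos: [513.5, -61.6, 76.0]
ee_rot: [-180.0, -0.0, -8.4]
force: [0.8, -0.5, 0.6]
gripper_width: 11.9
gripper_force: 8.0
```

```bash
python3 - <<'E'
from con import *
rep(); packtop(grab("wrist",12))
E
```

```text
t 11.5333 h,y,z [-21.3, -14.7, 76.0] con [-13.513 -14.74   19.116] yaw -8.42 F 0.8798205540803725 -0.3555950470671627 0.5709831255458807 w 11.9
pts 1729 of 2745 tilt vs console deg: about y -4.8 about x -0.0 dist TCP above top 13.423488804075298 con min/max [-19.472 -30.328   4.328] [17.371 25.446  9.055]
```

Call:
send_rows:
  steps:
    - [[0.04, 0, 0.065, 0, 0.05], [0.04, 0, 0.065, 0, 0.05], [0.02, 0, 0.04, 0, 0.05], [0, 0, 0, 0, 0.05], [0, 0, 0, 0, 0.05]]
  squeeze: 12

```text
time_s: 12.0
ee_pos: [517.6, -62.3, 70.6]
ee_rot: [180.0, -0.1, -8.4]
force: [-3.4, 0.4, 11.1]
gripper_width: 11.7
gripper_force: 12.0
```

```bash
python3 - <<'E'
from con import *
rep(); packtop(grab("wrist",13))
E
```

```text
t 12.0 h,y,z [-17.2, -14.8, 70.6] con [-12.638 -14.799  12.45 ] yaw -8.42 F -3.4666460917369797 -0.1313371491732659 11.111011284556623 w 11.7
pts 1839 of 2199 tilt vs console deg: about y -2.6 about x 0.5 dist TCP above top 12.140925086132835 con min/max [-19.939 -45.737  -0.607] [40.209 25.323  2.875]
```

Call:
send_rows:
  steps:
    - [[0.02, 0, 0.04, 0, 0.05], [0.02, 0, 0.04, 0, 0.05], [0, 0, 0, 0, 0.05], [0, 0, 0, 0, 0.05]]

```text
time_s: 12.38
ee_pos: [519.6, -62.6, 68.1]
ee_rot: [180.0, -0.1, -8.4]
force: [-2.9, -0.7, 14.6]
gripper_width: 11.8
gripper_force: 12.0
```

Call:
send_rows:
  steps:
    - [[0, 0, 0, 0, 0.3], [0, 0, 0, 0, 0.3], [0, 0, 0, 0, 0.3]]

```text
time_s: 12.63
ee_pos: [518.5, -62.5, 66.2]
ee_rot: [180.0, 0.0, -8.4]
force: [-2.8, -0.4, 5.8]
gripper_width: 26.4
gripper_force: 3.2
```

```bash
python3 - <<'E'
from con import *
rep(); packtop(grab("wrist",14))
E
```

```text
t 12.6333 h,y,z [-16.2, -14.8, 66.2] con [-14.056 -14.845   8.102] yaw -8.41 F -2.7613281962239697 -0.7872525354948695 5.816671580661147 w 26.4
pts 1949 of 2176 tilt vs console deg: about y -0.7 about x -0.4 dist TCP above top 7.825879714231487 con min/max [-19.257 -45.677  -0.949] [40.08  25.531  2.216]
```

Call:
send_rows:
  steps:
    - [[-0.1, 0, -0.3, 0, 0.3], [-0.35, 0, -0.65, 0, 0.3], [-0.35, 0, -0.65, 0, 0.3], [-0.6, 0, -0.5, 0, 0.3], [0, 0, 0, 0, 0]]

```text
time_s: 13.1
ee_pos: [461.8, -53.9, 152.7]
ee_rot: [-180.0, -0.2, -8.4]
force: [0.9, 0.7, -0.7]
gripper_width: 23.6
gripper_force: 0.0
```

Call:
send_rows:
  steps:
    - [[0, 0, 0, 0, 0], [0, 0, 0, 0, 0]]

```text
time_s: 13.27
ee_pos: [463.6, -54.2, 149.3]
ee_rot: [-180.0, 0.0, -8.4]
force: [-0.2, -0.2, -0.4]
gripper_width: 10.2
gripper_force: 0.0
```

```bash
cat >> con.py <<'E'
def seat(f,k=(0,0,0)):
    z=np.load("con.npz"); o,R=z["o"],z["R"]
    L=(cloud(f,mask(f,"blue")>0)-o)@R; q=(abs(L[:,0])<26)&(L[:,1]>-38)&(L[:,1]<34)&(abs(L[:,2])<9); L=L[q]
    A=np.c_[L[:,:2],np.ones(len(L))]; m=np.ones(len(L),bool)
    for _ in range(5):
        p=np.linalg.lstsq(A[m],L[m,2],rcond=None)[0]; m=abs(A@p-L[:,2])<1.2
    print("pack top pts",m.sum(),"z(0)",p[2],"slopes deg",np.degrees(p[:2]),"ext",L[m].min(0),L[m].max(0))
    W=(cloud(f,np.ones((384,512),bool))-o)@R; w=W[(W[:,0]>-60)&(W[:,0]<-28)&(abs(W[:,1])<60)&(abs(W[:,2])<3)]; print("face z here",np.median(w[:,2]),len(w))
    C=(cloud(f,mask(f,"red")>0)-o)@R; C=C[(abs(C[:,0])<120)&(abs(C[:,1])<120)]; t=C[C[:,2]>26]
    if len(t): print("knob",np.median(t,0),len(t))
E
python3 - <<'E'
from con import *
rep(); seat(grab("wrist",15)); seat(grab("side",15))
E
```

```text
t 13.2667 h,y,z [-71.8, -14.7, 149.3] con [-20.519 -14.652 107.881] yaw -8.42 F -0.15921366668280798 -0.1815916051326097 -0.4150337028093106 w 10.2
pack top pts 1614 z(0) 0.3585059482629429 slopes deg [0.276 0.021] ext [-18.8   -30.417  -0.898] [18.027 25.194  1.627]
face z here 0.2020343126820226 2827
knob [44.648 83.835 30.883] 354
pack top pts 47 z(0) -0.35267798138164513 slopes deg [ 0.666 -0.809] ext [-16.295 -28.542  -1.742] [17.807 26.02   1.064]
face z here -0.23302713074827308 459
knob [ 62.269 -66.033 198.626] 1
```

View pics/wrist15.png

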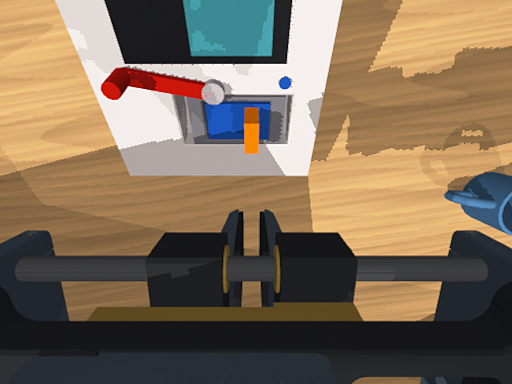

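The pack is seated: blue at (238,120) is flush with the face (top 0.36 mm against face 0.20 mm, tilt 0.3°), fin at (252,130) on the side away from the pivot. The lever is still open, pivot (213,92), knob (113,87). I go above the knob.

Call:
send_rows:
  steps:
    - [[0.617, -0.616, 0, 0, 0.45], [0.617, -0.616, 0, 0, 0.45], [0.617, -0.616, 0, 0, 0.45], [0.617, -0.616, 0, 0, 0.45], [0, 0, 0, 0, 0.45]]

```text
time_s: 13.78
ee_pos: [580.8, 32.2, 148.1]
ee_rot: [-179.9, -0.1, -8.3]
force: [1.1, 0.6, -0.7]
gripper_width: 32.9
gripper_force: 0.0
```

Call:
send_rows:
  steps:
    - [[0, 0, 0, 0, 0.45], [0, 0, 0.2, 0, 0.45], [0, 0, 0, 0, 0.45]]

```text
time_s: 14.03
ee_pos: [573.6, 28.2, 139.6]
ee_rot: [179.9, 0.3, -8.5]
force: [-0.6, -0.8, -1.1]
gripper_width: 41.1
gripper_force: 0.0
```

```bash
python3 - <<'E'
from con import *
rep(); f=grab("wrist",16); seat(f)
E
```

```text
t 14.0333 h,y,z [25.0, 82.9, 139.6] con [58.424 82.893 51.035] yaw -8.46 F -0.447447772396686 -0.8834334713479375 -1.1270644595298422 w 41.1
pack top pts 723 z(0) 0.26271014136040205 slopes deg [-0.269  0.055] ext [-19.244 -30.575  -0.977] [18.221 25.42   1.491]
face z here 0.15445977546954542 124
knob [46.731 84.795 30.772] 232
```

Call:
send_rows:
  steps:
    - [[0.05, -0.03, 0.4, 0, 0.45], [0, 0, 0.4, 0, 0.45], [0, 0, 0.05, 0, 0.45], [0, 0, 0, 0, 0.45], [0, 0, 0, 0, 0.1]]
  squeeze: 20

```text
time_s: 14.5
ee_pos: [577.7, 29.3, 108.6]
ee_rot: [-180.0, -0.0, -8.5]
force: [0.1, -0.8, 1.3]
gripper_width: 36.9
gripper_force: 0.0
```

Call:
send_rows:
  steps:
    - [[0, 0, 0, 0, 0.1], [0, 0, 0, 0, 0.1], [0, 0, 0, 0, 0.1]]

```text
time_s: 14.75
ee_pos: [578.1, 29.7, 108.8]
ee_rot: [-180.0, -0.1, -8.4]
force: [0.2, 0.2, 0.4]
gripper_width: 17.3
gripper_force: 0.0
```

```bash
python3 - <<'E'
from con import *
rep()
th0=np.arctan2(68.3,15.5)
R=np.load("con.npz")["R"]
a0=np.pi-th0
prev=None
for th in np.linspace(a0,-0.03,12):
    p=np.array([30-70*np.cos(th),16+70*np.sin(th)])
    if prev is not None:
        d=p-prev; print("%.2f"%th,"tool/40:",(np.array([.866*d[0],-d[1],-.5*d[0]])/40).round(3))
    prev=p
E
```

```text
t 14.75 h,y,z [29.2, 85.0, 108.8] con [46.622 85.012 22.186] yaw -8.43 F 0.1476151418809507 0.250411739106069 0.3648927742617361 w 17.3
1.63 tool/40: [-0.249 -0.041  0.143]
1.46 tool/40: [-0.251  0.007  0.145]
1.30 tool/40: [-0.246  0.055  0.142]
1.13 tool/40: [-0.235  0.101  0.136]
0.96 tool/40: [-0.217  0.145  0.126]
0.80 tool/40: [-0.194  0.184  0.112]
0.63 tool/40: [-0.165  0.219  0.095]
0.47 tool/40: [-0.131  0.247  0.076]
0.30 tool/40: [-0.094  0.269  0.054]
0.14 tool/40: [-0.054  0.283  0.031]
-0.03 tool/40: [-0.013  0.289  0.008]
```

Fingers are around the knob and still closing. I finish the grip and follow the arc.

Call:
send_rows:
  steps:
    - [[0, 0, 0, 0, 0.1], [0, 0, 0, 0, 0.1], [-0.25, -0.04, 0.143, 0, 0.1], [-0.25, 0.007, 0.145, 0, 0.1], [-0.246, 0.055, 0.142, 0, 0.1]]

```text
time_s: 15.17
ee_pos: [549.5, 33.1, 91.9]
ee_rot: [-180.0, -0.3, -8.4]
force: [0.9, -2.1, 4.2]
gripper_width: 13.1
gripper_force: 20.0
```

```bash
python3 - <<'E'
from con import *
rep(); seat(grab("wrist",17))
E
```

```text
t 15.1667 h,y,z [0.5, 84.2, 91.9] con [13.309 84.231 22.003] yaw -8.36 F 1.1526132083983558 -1.9119466639109242 4.1683061892270485 w 13.1
pack top pts 1289 z(0) 0.3502958617195703 slopes deg [0.052 0.104] ext [-19.126 -30.636  -0.84 ] [18.575 25.561  1.573]
face z here 0.19071115376419756 480
knob [16.752 84.593 30.817] 334
```

Call:
send_rows:
  steps:
    - [[-0.235, 0.101, 0.136, 0, 0.1], [-0.217, 0.145, 0.126, 0, 0.1], [-0.194, 0.184, 0.112, 0, 0.1], [-0.165, 0.219, 0.095, 0, 0.1], [0, 0, 0, 0, 0.1]]

```text
time_s: 15.63
ee_pos: [508.8, 13.2, 70.7]
ee_rot: [-179.9, 0.4, -8.5]
force: [-2.7, 4.2, -3.1]
gripper_width: 13.0
gripper_force: 20.0
```

```bash
python3 - <<'E'
from con import *
rep(); seat(grab("wrist",18))
E
```

```text
t 15.6333 h,y,z [-36.9, 58.6, 70.7] con [-29.716  58.626  22.341] yaw -8.5 F -3.3288805061437112 3.7861089423197356 -3.1490323918930514 w 13.0
pack top pts 2005 z(0) 0.40495123236695363 slopes deg [0.153 0.115] ext [-19.057 -30.794  -0.752] [18.115 25.444  1.6  ]
face z here 0.2552736448224996 2750
knob [-22.013  58.972  30.863] 332
```

Call:
send_rows:
  steps:
    - [[-0.11, 0.247, 0.064, 0, 0.1], [-0.07, 0.269, 0.04, 0, 0.1], [-0.03, 0.283, 0.017, 0, 0.1], [0, 0.289, 0, 0, 0.1], [0, 0, 0, 0, 0.1]]

```text
time_s: 16.1
ee_pos: [492.4, -27.5, 64.9]
ee_rot: [-179.7, 0.7, -8.6]
force: [-5.8, 8.1, -6.1]
gripper_width: 12.9
gripper_force: 20.0
```

Call:
send_rows:
  steps:
    - [[0, 0, 0, 0, 0.1]]

```text
time_s: 16.18
ee_pos: [492.3, -27.4, 64.8]
ee_rot: [-179.8, 0.7, -8.6]
force: [-5.9, 7.3, -6.2]
gripper_width: 13.1
gripper_force: 20.0
```

```bash
python3 - <<'E'
from con import *
rep(); seat(grab("wrist",19))
E
```

```text
t 16.1833 h,y,z [-47.3, 16.0, 64.8] con [-41.578  15.991  22.491] yaw -8.58 F -6.864534220256078 6.370919745140979 -6.159198640628578 w 13.1
pack top pts 1797 z(0) 0.4057150197768715 slopes deg [0.018 0.029] ext [-18.646 -30.732  -0.792] [18.299 25.283  1.605]
face z here 0.27286891132016966 3135
knob [-36.574  16.31   30.884] 318
```

Knob at y = 16.3: the lever is against its stop. Release and retreat.

Call:
send_rows:
  steps:
    - [[0, 0, 0, 0, 0.22], [0, 0, 0, 0, 0.22], [0, 0, 0, 0, 0.22], [-0.25, 0, -0.4, 0, 0.22], [-0.4, 0, -0.7, 0, 0.22]]

```text
time_s: 16.65
ee_pos: [471.5, -25.9, 109.8]
ee_rot: [180.0, 0.2, -8.4]
force: [0.2, 0.3, 0.8]
gripper_width: 20.4
gripper_force: 0.0
```

Call:
send_rows:
  steps:
    - [[-0.4, 0, -0.7, 0, 0.22], [-0.4, 0, -0.7, 0, 0.22], [0, 0, 0, 0, 0.22], [0, 0, 0, 0, 0.22]]

```text
time_s: 16.98
ee_pos: [441.3, -21.2, 169.2]
ee_rot: [-180.0, -0.3, -8.4]
force: [-0.2, 0.5, -0.3]
gripper_width: 20.2
gripper_force: 0.0
```

```bash
python3 - <<'E'
from con import *
rep(); seat(grab("wrist",20)); seat(grab("side",20))
E
```

```text
t 16.9833 h,y,z [-98.7, 14.7, 169.2] con [-33.833  14.712 138.586] yaw -8.43 F -0.2506722571226563 0.4655141359902226 -0.28887197061863124 w 20.2
pack top pts 938 z(0) 0.32811373849783904 slopes deg [0.021 0.144] ext [-19.091 -30.52   -0.901] [17.88 25.03  1.51]
face z here 0.21729031337832533 2559
knob [-38.291  16.105  31.003] 157
pack top pts 22 z(0) -7.544484305286525 slopes deg [  0.986 -16.317] ext [-15.578 -28.449  -2.28 ] [ 15.868 -19.828   0.961]
face z here -0.09709915368167187 445
knob [-38.964  12.919  30.114] 17
```

View pics/wrist20.png

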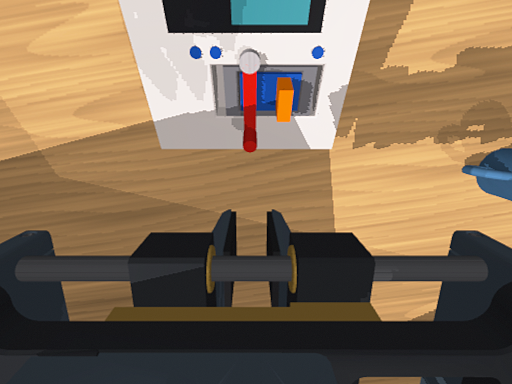

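The lever lies shut across the flush pack, pivot (249,62) to knob (249,145). The fin is at (285,98) on the far side, and the gripper is clear. I hand in.

```bash
python3 -c "
from workcell import env
print(env.job_done())"
```

```text
the job is handed in; nothing more can be done
None
```

I handed the job in at about 17 s of the 58 s: the smallest pack sits flush in the pocket with its fin on the side away from the pivot, the lever is shut against its stop, and the gripper is clear; no verdict came back.

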